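Seat a wheel hub blank in the marking jig and hold the centre punch on its red dot

TASK

Put the round aluminium wheel hub, flange down, into the round nest of the marking jig so that it sits fully home, and let it go. Then take the orange spring punch out of its wooden stand and hold it upright with its tip on the red dot of the hub, pressing lightly so that the sprung tip goes about half way in (about 4 N); finish while still holding it there. Leave the jar, the tape measure and the square plate alone.

Things in the scene. Friction and masses are not known exactly. Their poses are not given: they have to be found in the camera images.
- jig: fixed dark steel marking jig, a block 160 x 90 mm and 20 mm high. Origin: centre of its underside; x along its length. In its top, both 6 mm deep: a round nest of 59 mm diameter centred 36 mm towards +x, and a 43 mm square nest (for other parts, not used) centred 42 mm towards -x. The mouths have a 3 mm chamfer, the nests' floors are yellow
- nest (a point): centre of the round nest's floor, 14 mm above the bench, 6 mm below the jig's top
- hub: loose aluminium hub blank, about 75 g, standing on the bench flange down: a round flange of 56 mm diameter and 6 mm thick, with a plain round boss of 26 mm diameter on it up to 30 mm above the underside. Origin: centre of its underside; z up along its axis
- red_dot (a point): centre of the red dot (6 mm diameter) in the middle of the boss's top, 30 mm above the hub's underside
- stand: fixed wooden block 70 x 70 mm and 55 mm high with an upright through hole of 15 mm in the middle, in which the punch stands. Origin: centre of its underside
- punch: loose spring centre punch, about 145 g, standing upright in the stand, tip down. Origin: on its axis at the underside of its steel collar, which rests on the stand's top; z along its axis, away from the tip. Collar 24 mm diameter from 0 to 6 mm, orange round grip 20 mm diameter from 6 to 80 mm, steel cap 16 mm diameter to 88 mm. Below the collar a 10 mm barrel reaches 24 mm down, and from it the brass sprung tip (6 mm diameter, pointed) to 44 mm below the origin
- plunger (a joint): how far the punch's sprung tip is pushed in, m: 0 = out, 0.012 = fully in. The spring begins to give at 1.2 N and rises by 0.5 N per mm to 7.2 N fully in; half way is 4.2 N
- punch_tip (a point): the very end of the punch's sprung tip, 44 mm below the punch's origin while the tip is out
- jar: jar of screws with a green cap, 60 mm diameter, 75 mm high. Origin: centre of its underside. Leave it alone
- tape: yellow tape measure, 75 x 34 mm, 66 mm high. Origin: centre of its underside. Leave it alone
- square_plate: square steel plate 40 x 40 mm, 8 mm thick. Origin: centre of its underside. Leave it alone
Things that resemble listed ones, but are neither listed nor needed, are in the scene too. Leave any green look-alike of the punch alone. Several things have the shape of the jig; the one meant has the colours described above.

How it is judged:
By the outcome, as a careful person would: the job done as asked, in the order asked, and still so for the second after the job is handed in, while the arm keeps its last pose, push and grip.
It also fails if it takes over 54 s, if anything falls off the work surface, if the arm or the gripper's body presses on something with over 40 N, if the wrist force passes 120 N, or if a joint passes its speed limit or range.

ROBOT

A 6-joint arm with a two-finger parallel gripper is mounted at the origin on the work surface. World frame = base frame: x ahead of the robot, y to its left, z up, the work surface at z = 0. Lengths are in m, angles in rad, forces in N, time in s.
With the tool pointing down it reaches from about 0.35 to 0.85 m from the base axis. Payload 8.1 kg.
Tool frame: the origin (TCP) lies at the very end of the fingers, on their centre line; the grasp point (between the pads) lies 19 mm behind it; z points along the fingers, y is the line along which they close (so a half turn about z gives the same grasp; the last joint's range is limited). The gripper opens to 93 mm and grips with 3 to 60 N. Pads are 15 mm wide; open, the fingers measure 128 mm over their backs; the gripper's body (75 mm by 188 mm) begins 65 mm behind the grasp point.
Start: joints at [-1.36, 0.13, 1.488, -0, 1.523, -0.085], TCP at [0.175, -0.574, 0.219] pointing down, gripper open.
Joint ranges: [-2.96, 2.96], [-0.89, 2.26], [0.02, 2.5], [-1.34, 4.48], [0, 2.73], [-2.66, 2.66]. Speed limits (rad/s): [2.39, 2.39, 2.79, 3.14, 3.14, 3.14].

INTERFACE

Orientations are given as a rotation vector (axis times angle).
In Python, from rig import arm gives the robot as it stands.
- The arm moves only by the shell command python3 -m jog 'ROWS'. ROWS is a JSON object of lists of equal length, an entry for each row: "offset": the shift along the tool's x, y, z in mm, a list of three; "yaw": the turn about the tool's z in degrees; "jaw": the finger opening in mm, from 0 to 93. In form: {"offset": [[x, y, z], ...], "yaw": [yaw, ...], "jaw": [jaw, ...]}. A call has 1 to 8 rows; each row shifts and turns the commanded pose from where the row before left it, along the tool's axes as they then stand; what a row does not reach is not made up. A row lasts 1/8 s, in which the tool goes at most 62.5 mm and 10.7 degrees, less where a joint would pass 70% of its speed; a pose out of reach is approached as far as the arm can. A call is refused whole if a number of a shift passes 62.5 or a number of a turn 10.7, either way. A call with a gripper value outside its range is refused whole. The fingers move at their own pace and stop on an object; the grip force is fixed at half the most. Time passes only in rows, so rows that do not move let the fingers close. It gives the time, the measured TCP pose, the force, the opening and the grip force at its end, in the units of the state.
- arm.sense(): the state, without advancing time (a new reading comes with each control period).
- arm.get_image(name): name is "side" or "top"; returns a dict with "frame" (420x560x3 uint8, blue, green, red), "range_z" (420x560 float32, m along the optical axis (not along the pixel's ray), 0 where there is no reading), "intrinsics" (3x3 intrinsics, pixels), "k1" (the pictures are not rectified: a ray, as slopes to the right and down, at radius r is drawn at 1 + k1 r^2 times it, then the intrinsics apply), "eye" and "attitude" of the camera in the world. Camera axes: x right, y up, looking along -z (the intrinsics and any distortion apply to the point x, -y, -z); pixel columns grow to the right and rows downward; lengths in m; the calibration is good to about 2 mm. A picture is of the moment at which its call begins.
- arm.finish_job(): hands the job in; it is judged then, once.
Trained networks look in the newest picture that a camera, given by its name, has taken for a name from the list of things; names that differ only in an ending like _2 or _b are one class to them, and where a whole thing is asked for, a point or a joint stands for the part that bears it (a point fixed in the world has none). Each returns a list of dicts, best first, with "confidence" (0 to 1); they miss things now and then, are a little off and sometimes report something else, mostly with a low value. They report only what shows in the picture. A call takes as long as a camera call. They do not tell look-alikes from the thing itself.
- arm.recognise(query, camera): "extent" ([centre column, centre row, width, height] as shares, 0 to 1, of the picture: columns of its width, rows of its height, round what is visible of it).
The state is a dict: "time": time; "joints": joint angles; "qd": joint speeds; "joint_efforts": joint torques, N m; "position": TCP position; "tool_rot": TCP orientation; "wrist_force": force on the tool from outside, world axes, zero at the start; "torque": the same for the moment, N m; "opening": opening from 0.0 (shut) to 1.0 (fully open); "grasp_force": force on a finger pad.
Only numpy, scipy, OpenCV 4.12 (cv2) and the standard library are available. Lean on these libraries where they do the work, as an engineer would, in place of code of your own. Each camera call takes 0.05 s, during which the arm holds its last target. There are 200 camera calls.

## Working session

There is one attempt and no reset: what is moved stays moved. The work goes in short steps, Python scripts to look and compute and a shell command to move; the robot and the scene stay as the last step left them, time stands still between calls to the robot, and variables do not carry over. Pictures are saved under pics/ and viewed, at most 10 in all, crops included, and the job is handed in when it is done.

```bash
mkdir -p pics
cat > h.py <<'E'
import numpy as np, cv2
from rig import arm
from scipy.spatial.transform import Rotation as R
def att(im):
    a=np.array(im["attitude"],float)
    return a if a.shape==(3,3) else R.from_rotvec(a).as_matrix()
def cloud(im):
    K=np.array(im["intrinsics"]);d=im["range_z"];h,w=d.shape
    u,v=np.meshgrid(np.arange(w),np.arange(h))
    x=(u-K[0,2])/K[0,0];y=(v-K[1,2])/K[1,1];k=im["k1"]
    a,b=x.copy(),y.copy()
    for _ in range(10):
        s=1+k*(a*a+b*b);a=x/s;b=y/s
    P=np.stack([a*d,-b*d,-d],-1)@att(im).T+np.array(im["eye"])
    P[d<=0]=np.nan
    return P
E
python3 - <<'E'
from h import *
print(arm.sense())
for n in("top","side"):
    im=arm.get_image(n);cv2.imwrite(f"pics/{n}0.png",im["frame"]);np.savez(f"{n}0.npz",P=cloud(im),f=im["frame"])
    print(n,im["eye"],im["attitude"],im["intrinsics"],im["k1"])
    for q in("jig","hub","stand","punch","red_dot","jar","tape","square_plate"):
        print(q,[(np.round(np.array(r["extent"])*[560,420,560,420]).astype(int).tolist(),round(r["confidence"],2)) for r in arm.recognise(q,n)][:4])
E
```

```text
{'time': 0.0, 'joints': array([-1.36038596e+00,  1.31177501e-01,  1.48927263e+00,  1.10569892e-05,
        1.52299667e+00, -8.53851699e-02]), 'qd': array([-0.00181667,  0.00060895,  0.00148786,  0.00198773,  0.00067359,
        0.00042232]), 'joint_efforts': array([ 4.73071450e-04, -5.59839821e+01, -4.91762888e+01,  7.67348078e-02,
        3.54976289e-02, -1.82950712e-04]), 'position': array([ 0.17481506, -0.57337302,  0.21758135]), 'tool_rot': array([-3.10546515e+00, -4.62668883e-01,  1.64537762e-04]), 'wrist_force': array([-0.5964682 , -0.82715236, -0.25945505]), 'torque': array([-0.01888358,  0.03176707, -0.00365508]), 'grasp_force': 0.0, 'opening': 0.9986402411670123}
top [ 0.46033681 -0.01462248  0.89709076] [ 0.0984874  -0.05318376 -1.56019028] [[415.22495843   0.         280.65884209]
 [  0.         415.22495843 210.39535273]
 [  0.           0.           1.        ]] -0.08220490063619568
jig [([271, 202, 53, 83], 0.85), ([322, 309, 45, 81], 0.7)]
hub [([175, 226, 24, 26], 0.76)]
stand [([413, 237, 44, 37], 0.78)]
punch [([423, 237, 18, 11], 0.8), ([431, 279, 17, 15], 0.61), (
[... 178 characters left out ...]
, 0.55)]
square_plate [([276, 112, 21, 18], 0.64)]
side [ 0.42123417 -0.71062504  0.56270206] [ 0.96821284 -0.09952645 -0.20721878] [[441.87481467   0.         283.647894  ]
 [  0.         441.87481467 209.81435747]
 [  0.           0.           1.        ]] -0.14524845710202586
jig [([274, 226, 83, 51], 0.7), ([168, 272, 93, 48], 0.58)]
hub [([237, 180, 27, 15], 0.71)]
stand [([268, 334, 63, 66], 0.58)]
punch [([211, 326, 23, 64], 0.92), ([268, 302, 14, 53], 0.64), ([319, 292, 17, 59], 0.62), ([270, 333, 60, 64], 0.48)]
red_dot [([239, 178, 21, 18], 0.59)]
jar [([396, 261, 38, 51], 0.72), ([366, 217, 20, 10], 0.43)]
tape [([333, 178, 37, 29], 0.65)]
square_plate [([368, 217, 23, 10], 0.55)]
```

View pics/top0.png

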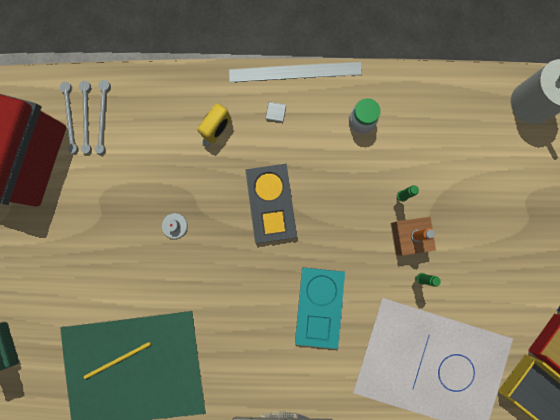

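View pics/side0.png

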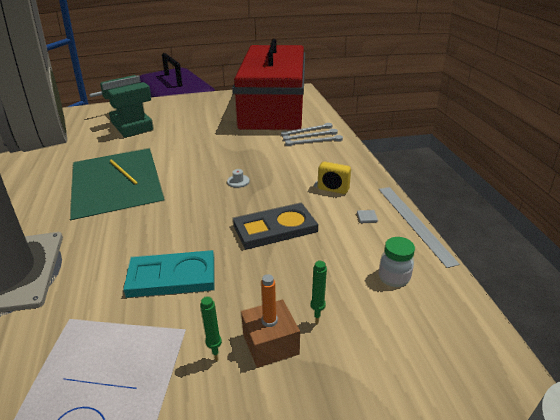

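The top view shows the hub at (175,226), and the dark jig with its round yellow nest at (269,187). The orange punch in its stand is at about (420,236), with green look-alikes at (408,193) and (430,280). Next I'll measure these.

```bash
cat > m.py <<'E'
from h import *
def circ(p):
    A=np.c_[2*p,np.ones(len(p))];s=np.linalg.lstsq(A,(p**2).sum(1),rcond=None)[0]
    return s[:2],np.sqrt(s[2]+s[:2]@s[:2])
def near(P,c,r,z0,z1):
    m=(np.hypot(P[...,0]-c[0],P[...,1]-c[1])<r)&(P[...,2]>z0)&(P[...,2]<z1);return m
def mec(p):
    c,r=cv2.minEnclosingCircle((p*1000).astype(np.float32));return np.round(c,1),round(r,1)
E
python3 - <<'E'
from m import *
for n in("top","side"):
    d=np.load(n+"0.npz");P,f=d["P"],d["f"].astype(int)
    print("==",n)
    b,g,r=f[...,0],f[...,1],f[...,2]
    bx={"top":dict(hub=(160,190,210,242),jig=(243,300,160,248),stand=(390,440,214,260)),"side":dict(hub=(222,254,166,190),jig=(230,320,200,248),stand=(238,302,270,365))}[n]
    Q={}
    for k,(a,c,e,h) in bx.items():
        m=np.zeros(b.shape,bool);m[e:h,a:c]=1;Q[k]=m
    Z=P[...,2]
    m=Q["hub"]&(Z>.003);p=P[m]
    print("hub z hist",np.histogram(p[:,2],bins=np.arange(0,.04,.004))[0],"all",mec(p[:,:2]), "boss top",mec(P[m&(Z>.025)][:,:2]),P[m&(Z>.025)].mean(0))
    y=Q["jig"]&(r>180)&(b<80)&(g>120)
    nl,lab,st,ce=cv2.connectedComponentsWithStats(y.astype(np.uint8))
    for i in range(1,nl):
        if st[i,4]>30:
            q=P[lab==i];print("yellow",st[i],ce[i],np.nanmean(q,0),mec(q[:,:2]), cv2.minAreaRect((q[:,:2]*1000).astype(np.float32)))
    q=P[Q["jig"]&(Z>.017)&(Z<.027)];print("jigtop",len(q),q[:,2].mean(),cv2.minAreaRect((q[:,:2]*1000).astype(np.float32)))
    q=P[Q["stand"]&(Z>.05)&(Z<.058)&(r<180)];print("stand",len(q),q[:,2].mean(),cv2.minAreaRect((q[:,:2]*1000).astype(np.float32)))
    for lo,hi in((.07,.09),(.09,.11),(.11,.13),(.138,.16)):
        q=P[Q["stand"]&(Z>lo)&(Z<hi)]
        if len(q)>3: print("punch",lo,len(q),q.mean(0),q[:,2].max(),mec(q[:,:2]))
E
```

```text
== top
hub z hist [ 36 294  36   7   4   8  17  96  14] all (array([511. , 245.2]), 39.5) boss top (array([511.5, 243.7]), 13.4) [0.51137579 0.24313864 0.02973511]
yellow [256 174  26  26 547] [268.42047532 186.43510055] [0.59755444 0.03827527 0.01378915] (array([598.1,  38.6]), 28.8) ((597.526611328125, 38.1788215637207), (55.13364791870117, 54.27240753173828), 1.371618390083313)
yellow [263 212  22  22 377] [273.27320955 222.30769231] [0.52026874 0.02686477 0.01380715] (array([519.9,  27.2]), 28.3) ((520.4100952148438, 26.823476791381836), (41.66587829589844, 41.35948181152344), 8.473249435424805)
jigtop 2019 0.01957045593011335 ((561.919677734375, 33.382049560546875), (160.37783813476562, 89.95220947265625), 8.556241035461426)
stand 952 0.05420821450791593 ((492.7389831542969, -264.5032958984375), (70.2328872680664, 71.36759185791016), 8.594561576843262)
punch 0.07 31 [ 0.49149267 -0.2575704   0.08032981] 0.08893970601119094 (array([ 492.8, -263.1]), 9.8)
punch 0.09 37 [ 0.49147108 -0.25799903  0.1000207 ] 0.1098193467418841 (array([ 492.2, -263.7]), 9.9)
punch 0.11 30 [ 0.4915641
[... 768 characters left out ...]
9), 9.069255828857422)
jigtop 1411 0.020039775251742123 ((562.8966064453125, 31.212940216064453), (161.56472778320312, 94.9003677368164), 8.87993049621582)
stand 1436 0.054790402132652974 ((494.61474609375, -267.0841369628906), (70.15930938720703, 72.4134292602539), 8.300664901733398)
punch 0.07 126 [ 0.49246186 -0.27431616  0.08011575] 0.0899922893252475 (array([ 493.3, -269.6]), 9.8)
punch 0.09 135 [ 0.49295038 -0.27474165  0.09987816] 0.10967640449471555 (array([ 493.6, -268.7]), 10.0)
punch 0.11 144 [ 0.49225274 -0.27471844  0.12010513] 0.1299453136731641 (array([ 492.9, -270.6]), 9.5)
punch 0.138 100 [ 0.4936607  -0.26879089  0.14214226] 0.1441103241965429 (array([ 494.2, -266.3]), 9.2)
```

```bash
python3 -m jog '{"offset":[[0,0,0],[0,0,0],[22,-54,0],[22,-54,0],[22,-54,0],[22,-54,0],[22,-54,0],[22,-54,0]],"yaw":[8.5,8.5,0,0,0,0,0,0],"jaw":[93,93,93,80,70,60,60,60]}'
```

```text
time: 1.9
position: [0.3077, -0.2485, 0.2189]
tool_rot: [3.141, -0.002, 0.001]
wrist_force: [0.9, -0.2, 0.1]
opening: 0.645
grasp_force: 0.0
```

```bash
python3 -m jog '{"offset":[[23,-55,0],[23,-55,0],[23,-55,0],[23,-55,0],[23,-55,0],[23,-55,15],[23,-55,20],[23,-55,20]],"yaw":[0,0,0,0,0,0,0,0],"jaw":[60,60,60,60,60,60,60,60]}'
python3 -m jog '{"offset":[[20,-51,25],[0,0,30],[0,0,0]],"yaw":[0,0,0],"jaw":[60,60,60]}'
python3 - <<'E'
from m import *
s=arm.sense();print(s["position"],s["tool_rot"])
im=arm.get_image("side");P=cloud(im);cv2.imwrite("pics/s1.png",cv2.resize(im["frame"][100:250,160:360],(800,600)))
E
```

```text
time: 2.9
position: [0.4921, 0.1913, 0.1637]
tool_rot: [-3.141, 0.001, -0.002]
wrist_force: [0.4, -1.5, 0.4]
opening: 0.643
grasp_force: 0.0
time: 3.28
position: [0.509, 0.2398, 0.1057]
tool_rot: [3.139, 0.0, -0.009]
wrist_force: [0.4, -0.7, -0.0]
opening: 0.643
grasp_force: 0.0
[0.50900231 0.23981412 0.10574144] [ 3.13936278e+00  4.24825378e-04 -9.18290945e-03]
```

View pics/s1.png

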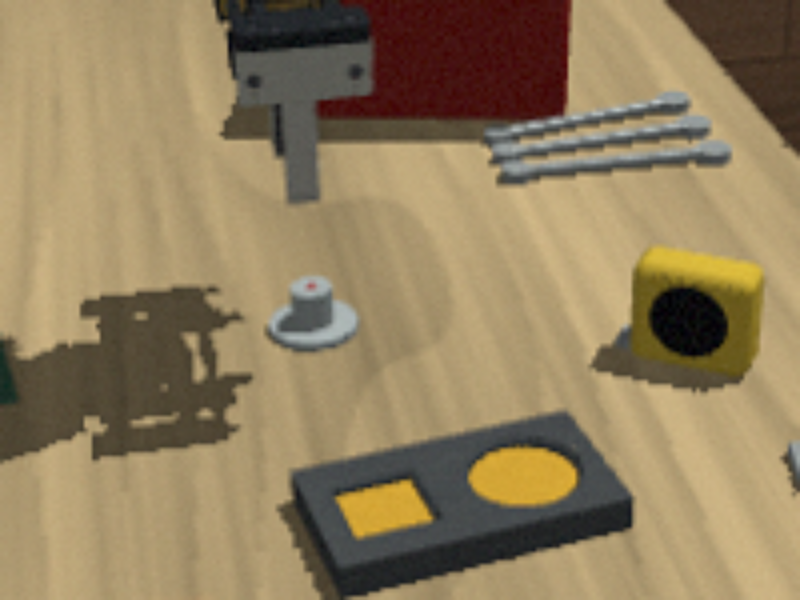

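The gripper is above the hub (crop 310,310) with a clear way down, so I'll descend and grip the boss.

```bash
python3 -m jog '{"offset":[[2.5,-2.7,40],[0,0,40],[0,0,17],[0,0,0],[0,0,0]],"yaw":[0,0,0,0,0],"jaw":[60,60,60,60,60]}'
python3 -m jog '{"offset":[[0,0,0],[0,0,0],[0,0,0],[0,0,0],[0,0,0]],"yaw":[0,0,0,0,0],"jaw":[35,20,10,10,10]}'
```

```text
time: 3.95
position: [0.5156, 0.2432, 0.0143]
tool_rot: [-3.14, 0.002, -0.005]
wrist_force: [0.0, -0.1, 0.0]
opening: 0.647
grasp_force: 0.0
time: 4.58
position: [0.5139, 0.2427, 0.012]
tool_rot: [3.141, -0.001, -0.0]
wrist_force: [-0.5, -0.6, 2.3]
opening: 0.271
grasp_force: 30.0
```

```bash
python3 -m jog '{"offset":[[0,0,-30],[0,0,-25],[21.5,51,0],[21.5,51,0],[21.5,51,0],[21.5,52,0],[0,0,0],[0,0,0]],"yaw":[0,0,0,0,0,0,0,0],"jaw":[10,10,10,10,10,10,10,10]}'
cat > chk.py <<'E'
from m import *
s=arm.sense();t=np.array(s["position"]);print(s["time"],t,s["tool_rot"],s["wrist_force"])
for n in("top","side"):
    im=arm.get_image(n);P=cloud(im);Z=P[...,2];f=im["frame"].astype(int);b,g,r=f[...,0],f[...,1],f[...,2]
    cv2.imwrite(f"pics/{n}_{s['time']:.1f}.png",cv2.resize(im["frame"][140:260,200:360],(800,600)))
    q=P[(r>180)&(b<80)&(g>120)&(abs(Z-.014)<.006)&(P[...,0]>.55)];print(n,"nest",len(q),mec(q[:,:2]),q[:,2].mean())
    m=near(P,t,.035,t[2]-.012,t[2]+.001)&(abs(r-b)<40)
    q=P[m];print(n,"flange",len(q),mec(q[:,:2]),q[:,2].min() if len(q) else 0)
    if len(q)>20:print(cv2.fitEllipse((q[cv2.convexHull((q[:,:2]*1000).astype(np.float32),returnPoints=False)[:,0],:2]*1000).astype(np.float32)))
E
python3 chk.py; ls pics
```

```text
time: 5.58
position: [0.5992, 0.0378, 0.0664]
tool_rot: [-3.141, 0.003, 0.002]
wrist_force: [-1.4, 0.9, -0.4]
opening: 0.274
grasp_force: 30.0
5.575 [0.59922224 0.03781514 0.06637786] [-3.14108887e+00  2.96935613e-03  1.67308733e-03] [-1.36026856  0.90092422 -0.36104814]
top nest 0 (array([0., 0.]), 0.0) nan
top flange 81 (array([578.1,  43.4]), 19.4) 0.05467610129722167
((576.3872680664062, 43.760887145996094), (11.4600191116333, 38.27867126464844), 174.07786560058594)
side nest 127 (array([604.4,  40. ]), 29.3) 0.014676025633999477
side flange 243 (array([597.8,  37.5]), 28.2) 0.05450077173393175
((597.6727294921875, 37.83197784423828), (54.64925765991211, 55.29996109008789), 156.902587890625)
s1.png
side0.png
side_5.6.png
top0.png
top_5.6.pngchk.py:6: RuntimeWarning: Mean of empty slice.
  q=P[(r>180)&(b<80)&(g>120)&(abs(Z-.014)<.006)&(P[...,0]>.55)];print(n,"nest",len(q),mec(q[:,:2]),q[:,2].mean())
  ret = ret.dtype.type(ret / rcount)
```

```bash
python3 -m jog '{"offset":[[0.8,-0.8,20],[0,0,11],[0,0,4],[0,0,3],[0,0,2],[0,0,0]],"yaw":[0,0,0,0,0,0],"jaw":[10,10,10,10,10,10]}'
```

```text
time: 6.42
position: [0.6009, 0.0377, 0.0291]
tool_rot: [3.14, -0.001, 0.001]
wrist_force: [-10.3, -4.5, 20.3]
opening: 0.276
grasp_force: 30.5
```

```bash
python3 -m jog '{"offset":[[-1.5,0.8,0],[0,0,0]],"yaw":[0,0],"jaw":[10,10]}'
```

```text
time: 6.68
position: [0.6005, 0.0377, 0.0292]
tool_rot: [3.141, -0.001, 0.005]
wrist_force: [-5.1, -0.9, 15.7]
opening: 0.278
grasp_force: 30.3
```

```bash
python3 -m jog '{"offset":[[-1.5,0.3,0],[0,0,0],[0,0,1],[0,0,0]],"yaw":[0,0,0,0],"jaw":[10,10,10,10]}'
```

```text
time: 7.18
position: [0.6003, 0.0375, 0.0292]
tool_rot: [3.141, -0.001, 0.009]
wrist_force: [-2.2, -1.0, 19.1]
opening: 0.277
grasp_force: 30.4
```

```bash
python3 chk.py 2>/dev/null; ls pics
```

```text
7.175 [0.60029356 0.03751565 0.02915414] [ 3.14147953e+00 -1.22676873e-03  8.75223843e-03] [-2.15687862 -0.9921195  19.07672678]
top nest 0 (array([0., 0.]), 0.0) nan
top flange 86 (array([575.9,  38.6]), 23.7) 0.017156251475764828
((573.6251220703125, 39.770973205566406), (14.91195011138916, 46.001251220703125), 175.3562469482422)
side nest 12 (array([619.7,  22.7]), 13.3) 0.015010496530964803
side flange 306 (array([600.2,  37.4]), 34.8) 0.01727421621069225
((600.3467407226562, 36.797874450683594), (67.22723388671875, 69.22055053710938), 88.6817626953125)
s1.png
side0.png
side_5.6.png
side_7.2.png
top0.png
top_5.6.png
top_7.2.png
```

View pics/side_7.2.png

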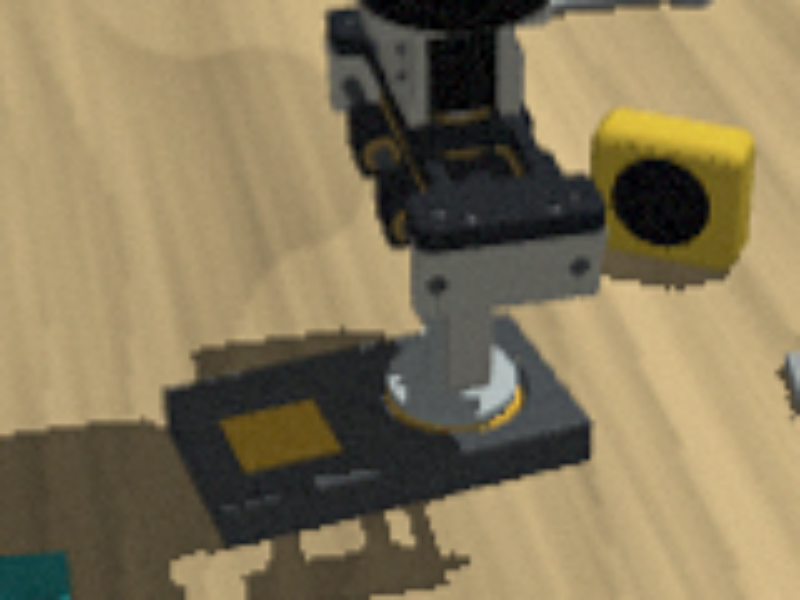

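Flange at crop (455,385), with a yellow sliver at (510,410). The hub may not be home, so I'll measure the flange plane against the jig top.

```bash
cat > fl.py <<'E'
from m import *
t=(.598,.038);s=arm.sense();print(s["time"],s["position"],s["wrist_force"])
im=arm.get_image("side");P=cloud(im);f=im["frame"].astype(int);Z=P[...,2];r=f.max(-1)
ref=P[near(P,(.562,.032),.12,.016,.025)&(r<90)];print("jig top",np.median(ref[:,2]),len(ref))
m=near(P,t,.034,.017,.032)&(f.max(-1)-f.min(-1)<45)&(f.min(-1)>95)
q=P[m];print(len(q),np.histogram(q[:,2],bins=np.arange(.016,.034,.002))[0])
q=q[abs(q[:,2]-np.median(q[:,2]))<.003]
A=np.c_[q[:,:2]-t,np.ones(len(q))];c=np.linalg.lstsq(A,q[:,2],rcond=None)[0];print("plane slope,z",c)
h=q[:,:2][cv2.convexHull((q[:,:2]*1000).astype(np.float32),returnPoints=False)[:,0]]
print("fit",circ(h),mec(q[:,:2]))
E
python3 fl.py
```

```text
7.275 [0.60028768 0.03750998 0.02915724] [-2.42828131 -0.79165991 19.07137995]
jig top 0.020166331543775784 1361
99 [ 1  7 14 44 29  3  0  1]
plane slope,z [-0.0161024   0.05333637  0.02397686]
fit (array([0.59879339, 0.04004917]), np.float64(0.027530099349672592)) (array([598.6,  41.5]), 29.6)
```

```bash
python3 -m jog '{"offset":[[0,0,-10],[0,0,0],[0,0,0]],"yaw":[0,0,0],"jaw":[10,10,10]}'; sed -i 's/,.017,.032)/,s["position"][2]-.012,s["position"][2]+.001)/' fl.py; python3 fl.py
```

```text
time: 7.7
position: [0.5968, 0.0375, 0.035]
tool_rot: [-3.142, 0.001, 0.002]
wrist_force: [-0.2, -0.3, -1.8]
opening: 0.275
grasp_force: 29.7
7.7 [0.59681403 0.03754803 0.03502223] [-0.1859874  -0.25751028 -1.81068076]
jig top 0.02014668365756528 1274
93 [ 0  0  0  0  4  8 52 27]
plane slope,z [-0.01218834  0.04669487  0.02994193]
fit (array([0.59524116, 0.03730906]), np.float64(0.027190308938765832)) (array([595.9,  36.6]), 28.1)
```

```bash
python3 -m jog '{"offset":[[2.2,1.2,0],[0,0,3],[0,0,3],[0,0,3],[0,0,0]],"yaw":[0,0,0,0,0],"jaw":[10,10,10,10,10]}'
```

```text
time: 8.38
position: [0.5996, 0.036, 0.0266]
tool_rot: [3.141, -0.002, -0.0]
wrist_force: [0.9, -1.4, -1.9]
opening: 0.275
grasp_force: 29.6
```

No contact so far, and it is lower than before. I'll continue down.

```bash
python3 -m jog '{"offset":[[0,0,2],[0,0,1.5],[0,0,0]],"yaw":[0,0,0],"jaw":[10,10,10]}'; python3 fl.py
```

```text
time: 8.75
position: [0.6007, 0.0367, 0.0249]
tool_rot: [-3.141, 0.001, -0.003]
wrist_force: [-2.9, 1.6, 8.5]
opening: 0.271
grasp_force: 30.0
8.75 [0.60067759 0.03670662 0.02488493] [-2.86738542  1.59366015  8.50936784]
jig top 0.020126244171754015 1429
81 [ 4 32 39  3  1  0  0  0]
plane slope,z [-0.0121688   0.02003431  0.02056678]
fit (array([0.59901999, 0.03648253]), np.float64(0.027235387393082688)) (array([599.2,  36.6]), 27.7)
```

Seated: the flange top is level with the jig top. I'll release, rise, and start towards the punch.

```bash
python3 -m jog '{"offset":[[0,0,0],[0,0,0],[0,0,0],[0,0,-40],[0,0,-60],[0,0,-60],[0,60,-20],[0,60,0]],"yaw":[0,0,0,0,0,0,0,0],"jaw":[30,45,60,60,60,60,60,60]}'; sed -i 's/near(P,t,.034,[^)]*)/near(P,t,.034,.015,.027)/' fl.py
python3 - <<'E'
from m import *
s=arm.sense();print(s["position"],s["tool_rot"])
for n in("top","side"):
    im=arm.get_image(n);P=cloud(im);f=im["frame"].astype(int);Z=P[...,2]
    cv2.imwrite(f"pics/{n}2.png",cv2.resize(im["frame"][170:250,240:340] if n=="side" else im["frame"][150:250,210:340],(800,600)))
    m=near(P,(.598,.037),.04,.038,.05);q=P[m];print(n,len(q),q.mean(0) if len(q) else"",mec(q[:,:2]) if len(q) else "")
    q=P[m&(f[...,2]>f[...,0]+60)];print("red",len(q),q.mean(0) if len(q) else "")
    m=near(P,(.598,.037),.027,.015,.03)&(f.max(-1)-f.min(-1)<45)&(f.min(-1)>95);q=P[m];print("fl z",len(q),np.median(q[:,2]))
E
python3 fl.py
```

```text
time: 9.8
position: [0.6012, -0.084, 0.2066]
tool_rot: [3.14, 0.002, 0.009]
wrist_force: [1.1, 0.5, -1.4]
opening: 0.641
grasp_force: 0.0
[ 0.6012474  -0.08404084  0.20662686] [3.14034214e+00 2.15453381e-03 8.69265767e-03]
top 0  
red 0 
fl z 39 0.01934936678358723
side 99 [0.59854051 0.03490291 0.04311971] (array([599.2,  37.5]), 14.4)
red 2 [0.59976842 0.03891289 0.04332536]
fl z 168 0.02023908166271432
9.9 [ 0.59943486 -0.08870625  0.20371017] [-0.46631988 -0.62196172  1.21345233]
jig top 0.02010021796784134 1289
192 [12 75 93  8  2  0  0  0]
plane slope,z [-0.00016023  0.00310219  0.02017725]
fit (array([0.59883838, 0.03811162]), np.float64(0.028549736582211698)) (array([597.6,  38.9]), 29.9)
```

View pics/side2.png

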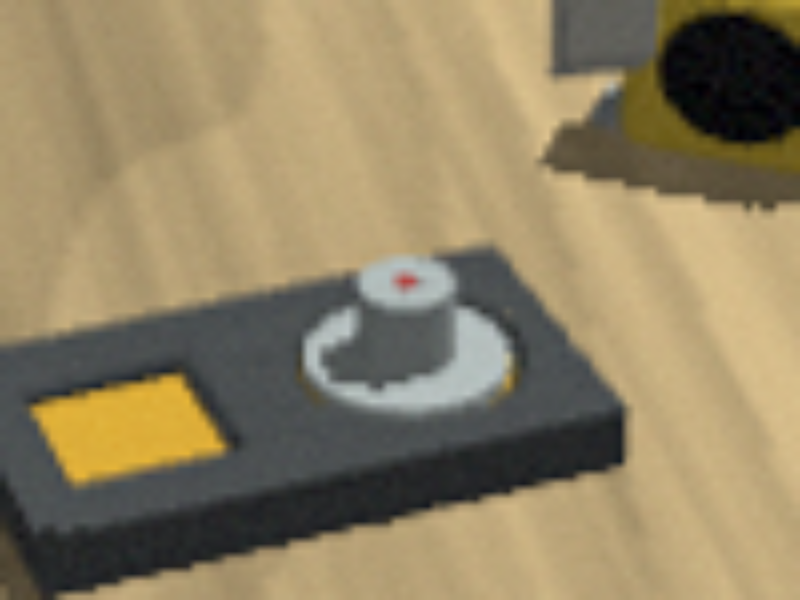

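The hub is home: its flange is level with the jig and flat. Now the punch.

```bash
python3 -m jog '{"offset":[[-26.5,45,0],[-26.5,45,0],[-26.5,45,0],[-26.5,45,0],[0,0,0],[0,0,0]],"yaw":[0,0,0,0,0,0],"jaw":[60,60,60,60,60,60]}'
python3 - <<'E'
from m import *
s=arm.sense();print(s["position"],s["tool_rot"])
im=arm.get_image("side");P=cloud(im);Z=P[...,2];f=im["frame"].astype(int)
cv2.imwrite("pics/side3.png",cv2.resize(im["frame"][180:380,180:400],(660,600)))
q=P[near(P,(.493,-.267),.02,.08,.13)&(f[...,2]>f[...,0]+70)];print(len(q),q.mean(0),circ(q[:,:2]))
q=P[near(P,(.493,-.267),.02,.13,.15)];print(len(q),q.mean(0),q[:,2].max())
q=P[near(P,(.49,-.267),.15,.08,.16)&(f[...,1]>f[...,2]+25)];print("green",q[:,2].max(),q[q[:,0]>.5].mean(0),q[q[:,0]<.48].mean(0))
E
```

```text
time: 10.7
position: [0.4937, -0.2619, 0.2028]
tool_rot: [-3.141, 0.001, 0.0]
wrist_force: [0.4, -0.7, -1.3]
opening: 0.646
grasp_force: 0.0
[ 0.4937488  -0.26192061  0.20281145] [-3.14057283e+00  1.35435890e-03  2.06031520e-04]
324 [ 0.49299232 -0.27501306  0.10528803] (array([ 0.49379785, -0.26789526]), np.float64(0.009240268955401911))
180 [ 0.49325976 -0.27079877  0.13868453] 0.1450909921998707
green 0.13343134129398582 [ 0.57509793 -0.24933791  0.11033246] [ 0.40785325 -0.28703953  0.11096939]
```

View pics/side3.png

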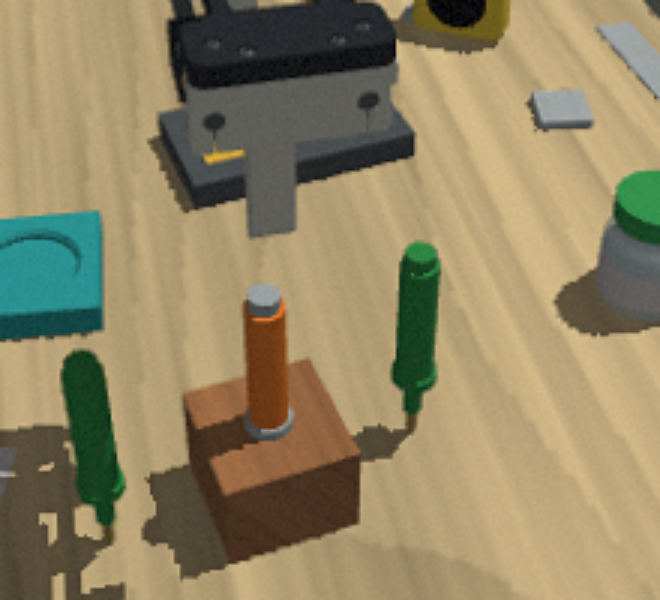

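The gripper is above the orange punch (crop 265,300), and both green ones are about 80 mm clear. Descending.

```bash
python3 -m jog '{"offset":[[0,4.5,20],[0,0,40],[0,0,40],[0,0,17],[0,0,0],[0,0,0]],"yaw":[0,0,0,0,0,0],"jaw":[60,60,60,60,60,60]}'
python3 -m jog '{"offset":[[0,0,0],[0,0,0],[0,0,0],[0,0,0],[0,0,0]],"yaw":[0,0,0,0,0],"jaw":[35,20,5,5,5]}'
```

```text
time: 11.5
position: [0.4945, -0.268, 0.0877]
tool_rot: [3.14, -0.001, 0.003]
wrist_force: [-0.1, -0.1, 0.2]
opening: 0.641
grasp_force: 0.0
time: 12.12
position: [0.4934, -0.2675, 0.0862]
tool_rot: [3.142, -0.002, 0.0]
wrist_force: [-0.4, 1.4, 0.1]
opening: 0.211
grasp_force: 30.0
```

```bash
python3 -m jog '{"offset":[[0,0,-30],[0,0,-50],[17.5,-51,0],[17.5,-51,0],[17.5,-51,0],[17.5,-51,0],[17.5,-51,0],[17.5,-50,0]],"yaw":[0,0,0,0,0,0,0,0],"jaw":[5,5,5,5,5,5,5,5]}'
python3 -m jog '{"offset":[[0,0,20],[0,0,0],[0,0,0]],"yaw":[0,0,0],"jaw":[5,5,5]}'
cat > p.py <<'E'
import sys
from m import *
s=arm.sense();t=s["position"];print(s["time"],t,s["tool_rot"],s["wrist_force"])
for n in("side","top"):
    im=arm.get_image(n);P=cloud(im);Z=P[...,2];f=im["frame"].astype(int);b,g,r=f[...,0],f[...,1],f[...,2]
    cv2.imwrite(f"pics/{n}_p{sys.argv[1]}.png",cv2.resize(im["frame"][130:250,220:380],(800,600)))
    m=near(P,t,.03,.04,.2)&(r>b+70)&(r>g+40);q=P[m]
    if len(q)>20:print(n,"orange",len(q),q.mean(0),q[:,2].min(),q[:,2].max())
    m=near(P,t,.03,.046,t[2]-.005)&(r<b+70);q=P[m]
    for z in np.arange(.046,t[2]-.005,.008):
        k=q[(q[:,2]>z)&(q[:,2]<z+.008)]
        if len(k)>2:print(n,"z%.3f"%z,len(k),k.mean(0)*1000,(k[:,:2].min(0)*1000),(k[:,:2].max(0)*1000))
    q=P[near(P,(.599,.0375),.02,.040,.0465)];
    if len(q)>10:print(n,"boss",len(q),q.mean(0),mec(q[:,:2]))
E
python3 p.py 1
```

```text
time: 13.12
position: [0.5989, 0.0392, 0.1659]
tool_rot: [3.142, -0.001, -0.001]
wrist_force: [1.3, 0.7, -0.9]
opening: 0.21
grasp_force: 30.0
time: 13.5
position: [0.5981, 0.0361, 0.1458]
tool_rot: [3.141, -0.004, -0.002]
wrist_force: [0.2, -0.5, -0.9]
opening: 0.211
grasp_force: 30.0
13.5 [0.5981416  0.03611823 0.14580846] [ 3.14126902e+00 -3.69489804e-03 -1.81597451e-03] [ 0.19239649 -0.5046148  -0.87124266]
side orange 99 [0.59635806 0.03065444 0.13654247] 0.04541666758661933 0.18775727430052702
side z0.070 5 [598.5238286   36.38468793  74.46510407] [596.16257614  35.05600489] [600.40137144  37.16254387]
side z0.078 11 [598.10661841  35.59787957  81.89377179] [595.87472449  32.56225624] [600.12355841  39.62529475]
side z0.086 9 [597.68231502  33.61789403  90.95835341] [593.86517418  31.24170598] [601.05549936  36.20674734]
side z0.094 17 [597.48173047  33.74821471  97.60536754] [593.99902101  30.95797341] [601.38775382  37.79166856]
side z0.102 18 [597.66310008  34.00044275 105.97711276] [593.7852908   30.79259778] [601.83654213  38.90428931]
side z0.110 19 [596.67773112  29.41208981 115.93849974] [587.51118224  25.03507827] [608.9764969  36.808372 ]
side z0.118 29 [596.80056378  30.82451857 120.5145907 ] [587.42622625  24.36096166] [610.20103337  46.83558701]
side z0.126 3 [589.54602958  34.51451232 131.38681846] [589.48954156  34.20757161] [589.63882618  34.92528874]
side boss 86 [0.59850316 0.03569083 0.04387785] (array([598.7,  38. ]), 14.1)
top boss 42 [0.59103202 0.04306584 0.04320653] (array([593.9,  40.5]), 12.0)
```

View pics/side_p1.png

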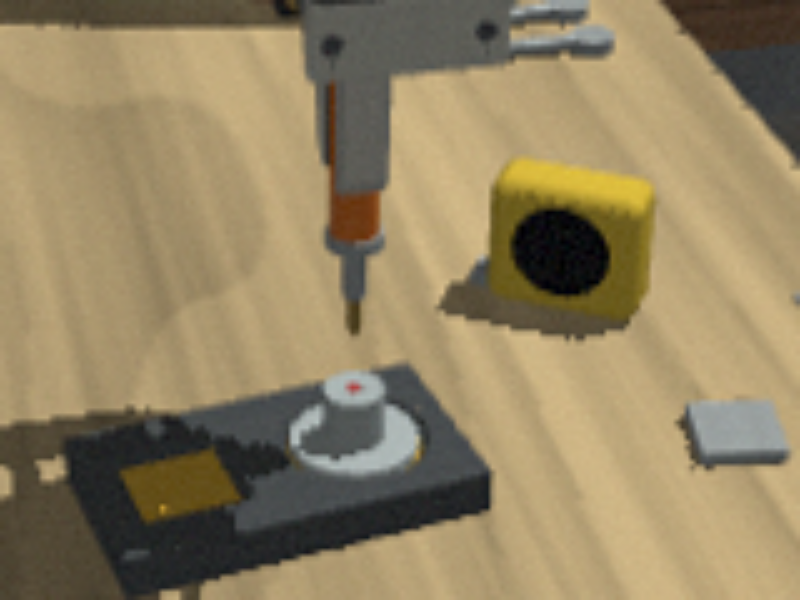

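The tip is at crop (353,333), directly above the red dot at (353,387). I'll refine with the pixel rays.

```bash
cat > r.py <<'E'
from m import *
from scipy.optimize import least_squares
s=arm.sense();t=s["position"];print(s["time"],t,s["tool_rot"],s["wrist_force"])
im=arm.get_image("side");P=cloud(im);f=im["frame"].astype(int);b,g,r=f[...,0],f[...,1],f[...,2]
K=np.array(im["intrinsics"]);A=att(im);E=np.array(im["eye"])
def proj(X):
    c=(np.atleast_2d(X)-E)@A;a=c[:,:2]*[1,-1]/-c[:,2:];a=a*(1+im["k1"]*(a**2).sum(1,keepdims=True));return a*K[0,0]+K[:2,2]
def back(uv,z):
    return least_squares(lambda p:(proj([p[0],p[1],z])-uv)[0],[.6,.037]).x
w=near(P,(.599,.038),.012,.040,.048)*np.clip(r-np.maximum(g,b)-15,0,None)
v,u=np.nonzero(w);ww=w[v,u];uv=np.array([(u*ww).sum(),(v*ww).sum()])/ww.sum()
print("red n",len(u),uv,"->",back(uv,.044)*1000)
# axis from silhouette centroid of barrel/collar/tip rows (camera plane through axis)
Z=P[...,2]
m=near(P,(t[0],t[1]),.02,.055,t[2]-.004)
rows=[(v,np.nonzero(m[v])[0]) for v in range(m.shape[0]) if m[v].sum()>=2]
for v,c in rows[::2]:print(v,c.min(),c.max(),round(np.nanmean(P[v,c,2])*1000,1),end=" | ")
# fit vertical axis: boundary points surface distance r for barrel
zb=t[2]-.0855+.055  # punch origin height
print("\norigin z est",zb)
q=P[m];q=q[(q[:,2]>zb-.022)&(q[:,2]<zb-.003)]
o=least_squares(lambda p:np.hypot(q[:,0]-p[0],q[:,1]-p[1])-.005,[t[0],t[1]],loss="soft_l1",f_scale=.001);print("barrel axis",len(q),o.x*1000,np.abs(o.fun).mean())
q=P[m];q=q[(q[:,2]>zb+.007)&(q[:,2]<t[2]-.003)]
o=least_squares(lambda p:np.hypot(q[:,0]-p[0],q[:,1]-p[1])-.010,[t[0],t[1]],loss="soft_l1",f_scale=.001);print("grip axis",len(q),o.x*1000)
E
python3 r.py
```

```text
13.6 [0.59880005 0.03609752 0.14669464] [ 3.14140621e+00 -4.18638683e-03  9.03925961e-04] [-0.07115111 -0.26246784 -0.8464301 ]
red n 7 [290.23308271 207.01879699] -> [598.97376626  38.00038733]
168 286 295 140.8 | 170 286 295 137.5 | 172 286 295 132.7 | 174 285 296 126.9 | 176 285 296 123.8 | 178 285 296 120.0 | 180 288 294 116.4 | 182 289 293 107.3 | 184 289 293 102.4 | 186 289 293 98.0 | 188 289 293 93.3 | 190 290 292 87.7 | 192 290 292 84.0 | 194 290 292 78.0 | 
origin z est 0.1161946393826302
barrel axis 35 [600.02576688  37.62390939] 0.000835530392942666
grip axis 86 [599.70417616  37.48728622]
```

```bash
python3 -m jog '{"offset":[[0,-0.4,12],[0,0,8],[0,0,4],[0,0,0],[0,0,0]],"yaw":[0,0,0,0,0],"jaw":[5,5,5,5,5]}'; python3 r.py; python3 p.py 2 | head -1
```

```text
time: 14.28
position: [0.5989, 0.0379, 0.1224]
tool_rot: [3.142, -0.001, 0.001]
wrist_force: [0.7, 0.7, -0.7]
opening: 0.213
grasp_force: 30.0
14.275 [0.59887042 0.03785089 0.12235634] [ 3.14159018e+00 -1.32216147e-03  5.06262449e-04] [ 0.72293095  0.69100118 -0.72746513]
red n 7 [290.37692308 206.95      ] -> [599.32739786  38.18206858]
178 286 295 117.2 | 180 286 295 113.4 | 182 286 295 109.0 | 184 285 296 103.1 | 186 285 296 98.8 | 188 285 296 95.6 | 190 288 293 91.8 | 192 289 292 82.7 | 194 289 292 78.6 | 196 289 292 74.0 | 198 289 292 68.4 | 200 290 291 62.0 | 202 290 291 58.3 | 
origin z est 0.09185634397253697
barrel axis 28 [599.89259302  38.81248404] 0.0008745314967567684
grip axis 82 [599.70331796  39.26304557]
14.325 [0.5989435  0.03787127 0.12248441] [ 3.14158677e+00 -1.24530565e-03  8.43017525e-04] [-0.66281584 -0.39570081 -0.40106637]
```

View pics/side_p2.png

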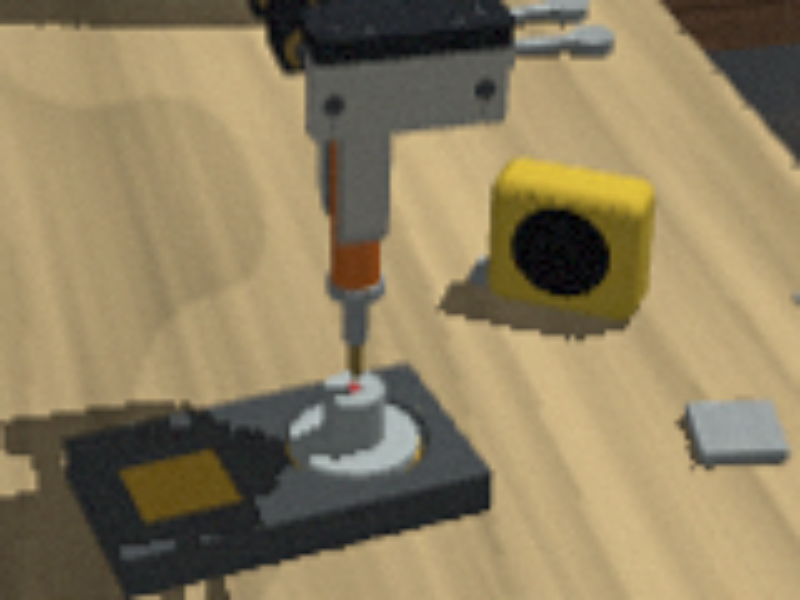

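```bash
python3 -m jog '{"offset":[[-0.3,0.6,2],[0,0,2],[0,0,2],[0,0,0],[0,0,0]],"yaw":[0,0,0,0,0],"jaw":[5,5,5,5,5]}'; python3 r.py
```

```text
time: 15.05
position: [0.5986, 0.0372, 0.1164]
tool_rot: [3.142, -0.001, 0.001]
wrist_force: [0.5, -0.4, 1.7]
opening: 0.207
grasp_force: 30.0
15.05 [0.59855118 0.03720461 0.1163862 ] [ 3.14154017e+00 -1.38602040e-03  5.54292284e-04] [ 0.53970498 -0.38652425  1.66457445]
red n 4 [290.38356164 206.95890411] -> [599.33322304  38.14629087]
181 286 295 110.4 | 183 286 295 106.7 | 185 286 295 102.4 | 187 285 296 96.7 | 189 285 296 92.8 | 191 285 295 89.4 | 193 288 292 84.4 | 195 288 292 76.0 | 197 288 292 70.7 | 199 288 292 65.6 | 201 289 291 60.7 | 
origin z est 0.08588620302272998
barrel axis 33 [599.22815127  38.51940508] 0.0007386278456068908
grip axis 80 [599.19278965  38.29536807]
```

```bash
python3 -m jog '{"offset":[[0,0,2],[0,0,1.5],[0,0,0],[0,0,0],[0,0,0],[0,0,0]],"yaw":[0,0,0,0,0,0],"jaw":[5,5,5,5,5,5]}'; python3 r.py; python3 p.py 3|head -1;for i in 1 2 3 4; do python3 -c "
from h import *
arm.get_image('side');print(arm.sense()['wrist_force'],arm.sense()['position'])"; done
```

```text
time: 15.85
position: [0.5985, 0.0372, 0.1127]
tool_rot: [3.142, -0.001, 0.0]
wrist_force: [0.4, -0.2, 2.6]
opening: 0.211
grasp_force: 30.0
15.85 [0.59850103 0.03720754 0.11274655] [ 3.14156238e+00 -1.42504982e-03  3.87671515e-04] [ 0.36251906 -0.24028714  2.57957445]
red n 4 [290.41025641 206.96153846] -> [599.38547746  38.12370212]
182 286 295 107.0 | 184 286 295 104.5 | 186 286 295 100.3 | 188 285 295 94.3 | 190 285 296 90.1 | 192 285 296 86.7 | 194 287 294 82.8 | 196 288 292 74.1 | 198 288 292 69.0 | 200 288 292 63.9 | 202 289 292 59.4 | 
origin z est 0.08224654843746884
barrel axis 35 [599.22134261  38.2477191 ] 0.0008341805269386878
grip axis 80 [599.48177989  38.4638499 ]
15.9 [0.59848528 0.03719167 0.1127334 ] [ 3.14158095e+00 -1.46402740e-03  3.31771520e-04] [-0.01141003  0.10973353  2.59021553]
[1.17649507 0.24341433 2.80969664] [0.59845735 0.03722501 0.11269041]
[-0.04197125 -0.64431221  2.55286778] [0.59848483 0.03722666 0.11270118]
[ 0.90010484 -0.16759433  2.98626485] [0.59846724 0.0372159  0.11268127]
[ 0.7965178  -0.07931283  2.84253347] [0.59844762 0.03721342 0.11268521]
```

View pics/side_p3.png

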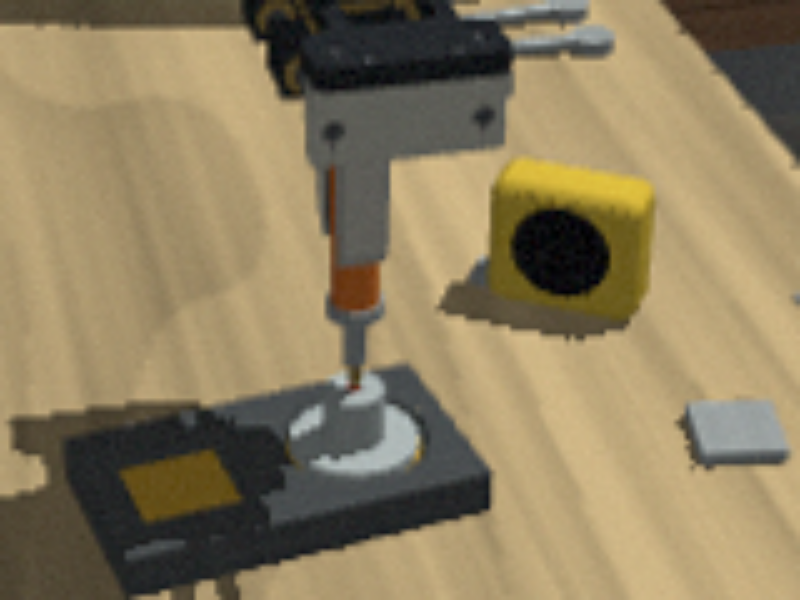

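The tip is on the red dot at crop (355,388) and about 5 mm in. I'll press a touch more, then hand in.

```bash
python3 -m jog '{"offset":[[0,0,0.5],[0,0,0],[0,0,0],[0,0,0]],"yaw":[0,0,0,0],"jaw":[5,5,5,5]}'; python3 -c "
from h import *
F=[]
for i in range(5): arm.get_image('side');F.append(arm.sense()['wrist_force'])
print(np.mean(F,0),arm.sense()['position']);print(arm.finish_job())"
```

```text
time: 16.7
position: [0.5984, 0.0372, 0.1122]
tool_rot: [3.142, -0.001, 0.0]
wrist_force: [0.3, -0.6, 3.1]
opening: 0.206
grasp_force: 30.0
[ 0.51882144 -0.53163604  3.76133508] [0.59841326 0.03721829 0.11213184]
the job is handed in; nothing more can be done
None
```

The job is handed in: the hub sits fully home in the round nest, and the arm is still holding the punch upright on the red dot with its tip roughly half way in, at an estimated 4–5 N; the hand-in returned no verdict.

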